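# Hardness check on a marked roller in bench centres

### The arm

A 7-joint arm with a two-finger parallel gripper is mounted at the origin on a cart in front of the work surface, level with it; the furniture and walls round the work are solid. World frame = base frame: x ahead of the robot, y to its left, z up, the work surface at z = 0. Lengths are in m, angles in rad, forces in N, time in s.
With the tool pointing down it reaches from about 0.35 to 0.9 m from the base axis. Payload 8.1 kg.
Tool frame: the origin (TCP) lies at the very end of the fingers, on their centre line; the grasp point (between the pads) lies 19 mm behind it (grasp_offset is the distance from the TCP to the grasp point, in m); z points along the fingers, y is the line along which they close (so a half turn about z gives the same grasp; the last joint's range is limited). The gripper opens to 92 mm and grips with 3 to 60 N. Pads are 19 mm wide; open, the fingers measure 130 mm over their backs; the gripper's body (75 mm by 190 mm) begins 47 mm behind the grasp point.
Start: joints at [-1.285, 0.434, 0.025, 1.573, -0.012, 1.134, -0.075], TCP at [0.237, 0.578, 0.227] pointing down, gripper open.
Joint ranges: [-2.62, 2.62], [-0.44, 2.09], [-1.27, 1.32], [0.08, 2.57], [-1.32, 4.46], [0.12, 2], [-2.74, 2.74]. Speed limits (rad/s): [2.22, 2.22, 3.01, 3.01, 3.14, 3.14, 3.14].

### API

Orientations are given as a rotation vector (axis times angle).
In Python, from cell import observe, get_image, camera_params, sign_off, silhouettes, grasp_offset gives the robot as it stands. The module is installed in compiled form; this text tells all that it offers.
- The arm moves only by the tool jog_arm, never from a script. Its argument "motion" is a list that holds one entry, the list of rows, each a list of 7 numbers: the shift along the tool's x, y, z in m, then the turn, a rotation vector about the tool's x, y, z in rad, then the closure, from -1 (fully open) to 1 (shut), so that 0 is half open. In form: [[[dx, dy, dz, wx, wy, wz, hand], ...]]. A call has 1 to 10 rows; each row is the pose to reach, as a shift and turn from the pose commanded when the call began, along the tool's axes at that moment; what a row does not reach only later rows make up. A row lasts 1/12 s, in which the tool goes at most 41.7 mm and 7.16 degrees, less where a joint would pass 70% of its speed; a pose out of reach is approached as far as the arm can. A call with a gripper value outside its range is refused whole. The fingers move at their own pace and stop on an object; "force" is the grip in N (left out, the last holds). Time passes only in rows, so rows that repeat a pose let the fingers close. It gives the time, the measured TCP pose, the force, the opening and the grip force at its end, in the units of the state.
- observe(): the state, without advancing time (a new reading comes with each control period).
- get_image(name): name is "scene" or "top" or "wrist"; returns the picture (400x640x3 uint8, red, green, blue); there is no depth.
- camera_params(name): a dict with "vertical_fov" (degrees; the focal length in pixels is half the picture's height over the tangent of half this angle, whatever the lens; pixels are square), "cx", "cy" (the principal point, pixels), "dist_coeffs" ([k1, k2, p1, p2, k3] as OpenCV has them; the pictures are not rectified), "T" (4x4, takes a point from camera to world coordinates). Camera axes: x right, y down, z forward; pixel columns grow to the right and rows downward; lengths in m; the calibration is good to about 2 mm. A picture is of the moment at which its call begins: read the wrist's pose just before it. camera_params takes no time and is no camera call; for the wrist camera it gives the pose at the moment of the call.
- sign_off(): hands the job in; it is judged then, once.
Trained networks look in the newest picture that a camera, given by its name, has taken for a name from the list of things; names that differ only in an ending like _2 or _b are one class to them, and where a whole thing is asked for, a point or a joint stands for the part that bears it (a point fixed in the world has none). Each returns a list of dicts, best first, with "p" (0 to 1); they miss things now and then, are a little off and sometimes report something else, mostly with a low value. They report only what shows in the picture. A call takes as long as a camera call. They do not tell look-alikes from the thing itself.
- silhouettes(query, camera): "mask" (400x640 bool, what is visible of it) and "pixel" ([column, row] in pixels, amid what is visible of it).
The state is a dict: "clock": time; "joints": joint angles; "dq": joint speeds; "joint_efforts": joint torques, N m; "position": TCP position; "ee_rot": TCP orientation; "force": force on the tool from outside, world axes, zero at the start; "ft_torque": the same for the moment, N m; "width": opening from 0.0 (shut) to 1.0 (fully open); "gripper_force": force on a finger pad.
Only numpy, scipy, OpenCV 4.12 (cv2) and the standard library are available. Lean on these libraries where they do the work, as an engineer would, in place of code of your own. Each camera call takes 0.05 s, during which the arm holds its last target. There are 200 camera calls.

### The job

The roller held between the bench centres is due for a hardness reading at its red paint spot: bring the spot straight up (the handwheel turns the roller, in as many grips as you need) and let go. Then lift the pen-shaped hardness tester out of its dock and hold it upright with its sprung tip on the middle of the spot, pressed gently so that the tip has gone in about half of its 8 mm travel. Finish while holding it there, still gripped, for the reading to be taken; leave everything else on the bench where it is.

Things in the scene. Friction and masses are not known exactly. Their poses are not given: they have to be found in the camera images.
- bench_centres: grey bench centres (bed 86 x 158 x 21 mm), fixed. Origin on the bench; z up, y along the spindle axis, which is level, 75 mm up, over x = 0; y points to the handwheel, towards the robot. Handwheel at y = 100 mm; headstock y 30 to 56 mm, 99 mm high, red pointer on top (103 mm high) reaching to y = 65 mm; roller y -36 to 14 mm; tailstock y -102 to -62 mm, 111 mm high
- wheel_centre (a point): centre of the steel handwheel, on the spindle axis, 75 mm above the bench. The wheel is an upright disc, 100 mm diameter, 12 mm thick along the axis, flat faces: rim top 125 mm above the bench, 38 mm clear between it and the headstock (29 mm to the pointer's end). The red stripe on its rim is at the top when the red spot is
- spindle (a joint): turn of handwheel and roller together, rad: 0 = red spot straight up; positive = spot turned from the top towards +x of the bench centres (the robot's left). Starts between 1.2 and 2.7; turns within -3.4 to 3.4 against a friction of 0.12 N m and stays where it is left
- roller: steel roller, 48 mm diameter, 50 mm long with 20 mm journals, held in the bench centres and turning with the spindle; origin at its middle on the spindle axis, 75 mm above the bench, at y = -11 mm of the bench centres; its z axis points to the red spot
- spot (a point): middle of the red paint spot (11 mm diameter) on the roller's surface, 24 mm from the spindle axis, half-way along the roller; with the spot straight up it is 99 mm above the bench
- dock: black plastic dock block of the hardness tester, 50 x 50 mm and 55 mm high on a 60 x 60 mm foot, fixed to the bench; an upright round socket of 19 mm diameter, 52 mm deep, in its middle. Origin under its centre on the bench
- pen: cordless pen hardness tester, 140 mm long, 0.1 kg, upright in the dock, sides parallel to it. Origin at the point of the tip when fully out (7 mm above the bench in the dock); z up the pen. Grey square handle 24 x 24 mm from z = 48 to 140 mm, its lower end resting on the dock; steel nose, 15 mm diameter, z = 13 to 48 mm, in the socket: raise it 50 mm to come free
- pen_tip (a joint): how far the steel tip (7 mm diameter, round end) is pushed into the pen, m: 0 fully out, 0.008 the stop. Spring: 1 N to start moving, plus 0.4 N per mm, so half-way (4 mm) is 2.6 N
- pen_point (a point): the point of the sprung tip, which moves with the tip
- oil_can: bystander: red thumb oil can, 68 mm diameter, 118 mm high; origin under its centre
- tape_roll: bystander: roll of masking tape lying flat, 98 mm diameter, 19 mm high; origin under its centre
- calliper: bystander: vernier calliper lying flat, 64 x 200 x 8 mm; origin under its centre. It lies in front of the fixed green lathe, which fills x 0.42 to 0.60 m, y below -0.04 m, up to 270 mm high
- loupe: bystander: black eye loupe, 39 mm diameter, 33 mm high; origin under its centre
- spirit_bottle: bystander: small bright metal bottle, 33 mm diameter, 88 mm high; origin under its centre
- brush: bystander: flat brush with a red handle, 27 x 146 x 10 mm; origin under its centre
- bench_block: bystander: round steel bench block with holes, 64 mm diameter, 22 mm high; origin under its centre. Above it hangs the wall cabinet: front at x = 0.69 m, underside 405 mm above the bench, for y below 0.33 m; the shelf on top of it (550 mm up) juts out to x = 0.65 m
Things that resemble listed ones, but are neither listed nor needed, are in the scene too. Leave any blue look-alike of the pen alone.

How it is judged:
By the outcome, as a careful person would: the job done as asked, in the order asked, and still so for the second after the job is handed in, while the arm keeps its last pose, push and grip.
It also fails if it takes over 72 s, if anything falls off the work surface, if the arm or the gripper's body presses on something with over 40 N, if the wrist force passes 120 N, or if a joint passes its speed limit or range.

## Working session

There is one attempt and no reset: what is moved stays moved. The work goes in short steps, Python scripts to look and compute and a tool call to move; the robot and the scene stay as the last step left them, time stands still between calls to the robot, and variables do not carry over. Pictures are saved under pics/ and viewed, at most 10 in all, crops included, and the job is handed in when it is done.

Besides the shell and the picture viewer there is one more tool, called as a command line: name --argument value ..., lists and objects as JSON in quotes. jog_arm: Moves the arm, as the interface text tells. Its arguments: {"type":"object","properties":{"motion":{"type":"array"},"force":{"type":"number"}},"required":["motion"]}

```bash
mkdir -p pics; cat > h.py <<'E'
import numpy as np, cv2
from cell import *
from scipy.spatial.transform import Rotation as R
def K(c):
    p=camera_params(c); f=200/np.tan(np.radians(p["vertical_fov"]/2))
    return np.array([[f,0,p["cx"]],[0,f,p["cy"]],[0,0,1]]),np.array(p["dist_coeffs"]),np.array(p["T"])
def ray(c,px,k=None):
    k=k or K(c); u=cv2.undistortPoints(np.array([[px]],float),k[0],k[1])[0,0]
    return k[2][:3,3],k[2][:3,:3]@np.array([u[0],u[1],1])
def atz(c,px,z,k=None):
    o,d=ray(c,px,k); return o+d*(z-o[2])/d[2]
def tri(rs):
    A=0;b=0
    for o,d in rs:
        d=d/np.linalg.norm(d);P=np.eye(3)-np.outer(d,d);A=A+P;b=b+P@o
    return np.linalg.solve(A,b)
def proj(c,X,k=None):
    k=k or K(c);T=np.linalg.inv(k[2]);return cv2.projectPoints(np.atleast_2d(np.array(X,float)),cv2.Rodrigues(T[:3,:3])[0],T[:3,3],k[0],k[1])[0][:,0]
def save(n,im): cv2.imwrite("pics/"+n+".png",cv2.cvtColor(im,cv2.COLOR_RGB2BGR))
E
python3 - <<'E'
from h import *
s=observe();print(s,grasp_offset)
a=get_image("scene");b=get_image("top")
save("ab",cv2.resize(np.vstack([a,b]),(480,600)));save("a",a);save("b",b)
for c in["scene","top"]:
    print(c,K(c)[2].round(3).tolist())
    for n in["bench_centres","wheel_centre","spot","dock","pen"]:
        for r in silhouettes(n,c)[:3]:
            ys,xs=np.where(r["mask"]);print(c,n,round(r["p"],2),np.round(r["pixel"]),xs.min(),xs.max(),ys.min(),ys.max())
E
```

```text
{'clock': 0.0, 'joints': array([-1.2845759 ,  0.43526819,  0.02495571,  1.57408769, -0.01161742,
        1.13401756, -0.07509467]), 'dq': array([ 0.00063243, -0.00032444, -0.00072024, -0.00038103,  0.00069366,
        0.00011332, -0.00195703]), 'joint_efforts': array([-2.81824987e-04, -6.67852592e+01,  9.84819867e-01, -3.14465654e+01,
       -6.06515980e-02,  4.29528148e-02,  1.47292603e-04]), 'position': array([0.23677815, 0.5778528 , 0.22592033]), 'ee_rot': array([-6.06966888e-01, -3.08220453e+00,  2.55161969e-03]), 'force': array([ 0.53231125, -0.94571773, -0.53507907]), 'ft_torque': array([0.01628044, 0.03029574, 0.03255165]), 'gripper_force': 0.0, 'width': 0.9995140450875324} 0.0188
scene [[0.682, -0.333, 0.651, -0.226], [-0.731, -0.33, 0.597, -0.65], [0.017, -0.883, -0.469, 0.661], [0.0, 0.0, 0.0, 1.0]]
scene bench_centres 0.66 [301. 219.] 265 335 190 245
scene wheel_centre 0.83 [282. 213.] 265 324 198 237
scene spot 0.68 [278. 212.] 265 324 199 237
scene dock 0.77 [245. 208.] 234 258 196 220
scene pen 0.79 [224. 175.] 217 227 160 201
scene pen 0.54 [245. 187.] 239 250 168 199
top [[0.019, -0.994, 0.108, 0.464], [-1.0, -0.02, -0.002, 0.111], [0.005, -0.108, -0.994, 1.055], [0.0, 0.0, 0.0, 1.0]]
top bench_centres 0.72 [325. 206.] 299 351 167 250
top wheel_centre 0.72 [320. 213.] 299 341 188 250
top wheel_centre 0.5 [353. 270.] 345 359 265 278
top spot 0.82 [327. 210.] 299 340 188 250
top dock 0.89 [260. 230.] 247 269 213 239
top pen 0.56 [206. 222.] 199 217 216 228
top pen 0.51 [250. 223.] 243 258 218 230
```

```bash
python3 - <<'E'
from h import *
a=cv2.imread("pics/a.png");b=cv2.imread("pics/b.png")
A=cv2.resize(a[130:290,190:390],(800,640)[:2],interpolation=cv2.INTER_CUBIC)[:,:]
A=cv2.resize(a[140:270,190:360],(392,300),interpolation=cv2.INTER_CUBIC)
B=cv2.resize(b[140:300,180:390],(394,300),interpolation=cv2.INTER_CUBIC)
w=780
top=np.hstack([cv2.resize(a,(390,244)),cv2.resize(b,(390,244))])
bot=np.hstack([cv2.resize(A,(390,300)),cv2.resize(B,(390,300))])
cv2.imwrite("pics/c1.png",np.vstack([top,bot]))
E
```

```text
(no output)
```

View pics/c1.png

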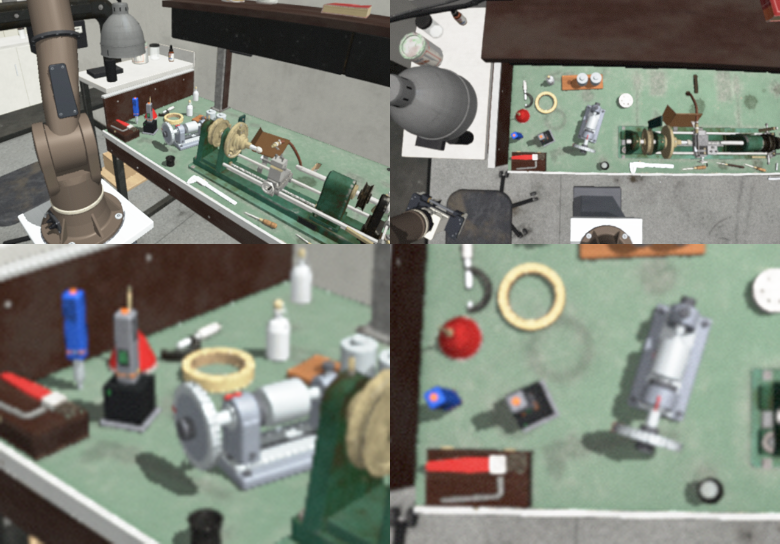

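The view shows the bench centres at scene (300,219) and top (325,206), wheel towards the robot. Two pens: grey with an orange top, standing in the black dock at scene (245,187), and a blue look-alike at (224,175). The grey one fits: grey square handle, in the dock. The crop above confirms it.

```bash
cat >> h.py <<'E'
def tool(): 
    s=observe(); return np.array(s["position"]),R.from_rotvec(s["ee_rot"])
E
python3 - <<'E'
from h import *
w=atz("top",(320,241),.12);t=atz("top",(338,171),.11)
print("wheel",w,"tail",t, "yaw dir",(w-t)[:2])
print("wheel tri", tri([ray("top",(320,241)),ray("scene",(275,204))]))
# pen top
print("pen top tri",tri([ray("top",(250,223)),ray("scene",(245,172))]), atz("top",(252,222),.147))
for n in ["dock"]:
    print(atz("top",(260,230),.03),atz("scene",(246,205),.04))
p,r=tool();print(p,r.as_matrix().round(3).tolist())
k=K("wrist");print(k[2].round(3).tolist(), k[0][0,0], (np.r_[0,0,0], r.as_matrix().T@(k[2][:3,3]-p), (r.as_matrix().T@k[2][:3,:3]).round(3)))
E
```

```text
wheel [0.46505684 0.10140687 0.12      ] tail [0.64144683 0.05917502 0.11      ] yaw dir [-0.17638999  0.04223186]
wheel tri [0.46255351 0.10363053 0.11655978]
pen top tri [0.50367632 0.27229249 0.13806753] [0.50690202 0.26503301 0.147     ]
[0.49130545 0.26251721 0.03      ] [0.49399224 0.26633845 0.04      ]
[0.23694901 0.57835247 0.22677614] [[-0.925, 0.379, 0.0], [0.379, 0.925, 0.0], [-0.0, 0.0, -1.0]]
[[0.38, 0.895, 0.234, 0.174], [0.925, -0.367, -0.096, 0.605], [-0.0, 0.253, -0.968, 0.386], [0.0, 0.0, 0.0, 1.0]] 330.1218288675279 (array([0, 0, 0]), array([ 0.06858802,  0.00052041, -0.15901383]), array([[-0.001, -0.968, -0.253],
       [ 1.   , -0.001, -0.   ],
       [ 0.   , -0.253,  0.968]]))
```

```bash
python3 - <<'E'
from h import *
c=np.array([.4635,.103,.075]);yb=np.array([-.9726,.2328,0]);xb=np.array([.2328,.9726,0]);z=np.array([0,0,1])
for t in np.arange(0,3.2,.2):
    print(round(t,1),proj("scene",c+.05*(np.cos(t)*z+np.sin(t)*xb)+.006*yb)[0].round(1),proj("top",c+.05*(np.cos(t)*z+np.sin(t)*xb))[0].round(1))
for n,(x0,x1,y0,y1) in dict(a=(255,345,190,245),b=(295,355,165,252)).items():
    im=cv2.imread(f"pics/{n}.png").astype(int)[y0:y1,x0:x1]
    m=(im[...,2]>im[...,1]*1.4+15)&(im[...,2]>im[...,0]*1.4+15)
    print(n,[(x+x0,y+y0,im[y,x][::-1].tolist()) for y,x in zip(*np.where(m))])
E
```

```text
0.0 [274.6 201.5] [319.4 241.6]
0.2 [272.7 200.3] [315.4 240.6]
0.4 [270.9 199.9] [311.6 239.6]
0.6 [269.3 200.2] [308.2 238.7]
0.8 [267.9 201.2] [305.3 238. ]
1.0 [266.9 202.9] [303.  237.4]
1.2 [266.1 205.3] [301.3 236.9]
1.4 [265.7 208.1] [300.5 236.7]
1.6 [265.7 211.3] [300.4 236.7]
1.8 [266.1 214.7] [301.  236.9]
2.0 [266.8 218.4] [302.3 237.2]
2.2 [267.8 222. ] [304.3 237.7]
2.4 [269.1 225.5] [306.8 238.4]
2.6 [270.6 228.8] [309.7 239.2]
2.8 [272.3 231.7] [313. 240.]
3.0 [274.2 234.1] [316.5 240.9]
a [(np.int64(255), np.int64(190), [233, 60, 57]), (np.int64(256), np.int64(190), [226, 59, 54]), (np.int64(257), np.int64(190), [206, 91, 83]), (np.int64(255), np.int64(191), [232, 59, 54]), (np.int64(256), np.int64(191), [224, 72, 68]), (np.int64(257), np.int64(191), [212, 116, 109]), (np.int64(255), np.int64(192), [228, 69, 66]), (np.int64(256), np.int64(192), [221, 109, 103]), (np.int64(255), np.int64(193), [220, 114, 110]), (np.int64(293), np.int64(204), [227, 137, 121]), (np.int64(294), np.int64(204), [223, 135, 124]), (np.int64(289), np.int64(205), [225, 126, 110]), (np.int64(290), np.int64(205), [220, 114, 100]), (np.int64(291), np.int64(205), [204, 105, 98]), (np.int64(292), np.int64(205), [204, 108, 106]), (np.int64(293), np.int64(205), [224, 115, 114]), (np.int64(294), np.int64(205), [221, 128, 131]), (np.int64(288), np.int64(206), [188, 94, 86]), (np.int64(289), np.int64(206), [217, 90, 86]), (np.int64(290), np.int64(206), [202, 96, 96]), (np.int64(288), np.int64(207), [143, 86, 87]), (np.int64(289), np.int64(207), [154, 88, 92])]
b [(np.int64(323), np.int64(225), [182, 113, 118]), (np.int64(323), np.int64(226), [180, 109, 111])]
```

jog_arm --motion '[[[-0.245, -0.222, 0, 0, 0, 0, -1], [-0.245, -0.222, 0, 0, 0, 0, -1], [-0.245, -0.222, 0, 0, 0, 0, -1], [-0.245, -0.222, 0, 0, 0, 0, -1], [-0.245, -0.222, 0, 0, 0, 0, -1], [-0.245, -0.222, 0, 0, 0, 0, -1], [-0.245, -0.222, 0, 0, 0, 0, -1], [-0.245, -0.222, 0, 0, 0, 0, -1], [-0.245, -0.222, 0, 0, 0, 0, -1], [-0.245, -0.222, 0, 0, 0, 0, -1]]]'

```text
clock: 1.43
position: [0.3806, 0.278, 0.2271]
ee_rot: [0.615, 3.08, 0.001]
force: [-0.1, 1.2, 0.3]
width: 1.001
gripper_force: 0.0
```

```bash
python3 - <<'E'
from h import *
p,r=tool();k=K("wrist");w=get_image("wrist");save("w1",w);print(p,r.as_rotvec(),observe()["joints"].round(2))
np.savez("w1.npz",K=k[0],d=k[1],T=k[2])
for n in["bench_centres","wheel_centre","spot","dock","pen"]:
    for q in silhouettes(n,"wrist")[:2]:
        ys,xs=np.where(q["mask"]);print(n,round(q["p"],2),np.round(q["pixel"]),xs.min(),xs.max(),ys.min(),ys.max())
E
```

```text
[0.38064878 0.27798419 0.22714611] [6.14571133e-01 3.08021921e+00 7.45738442e-04] [-0.86  0.18  0.14  1.94 -0.03  1.02  0.46]
bench_centres 0.62 [233. 316.] 195 258 293 326
wheel_centre 0.88 [225. 314.] 195 245 293 326
spot 0.85 [226. 315.] 194 246 293 326
dock 0.85 [354. 253.] 328 384 235 301
pen 0.91 [362. 307.] 347 381 293 321
pen 0.68 [459. 249.] 434 480 234 261
```

View pics/w1.png

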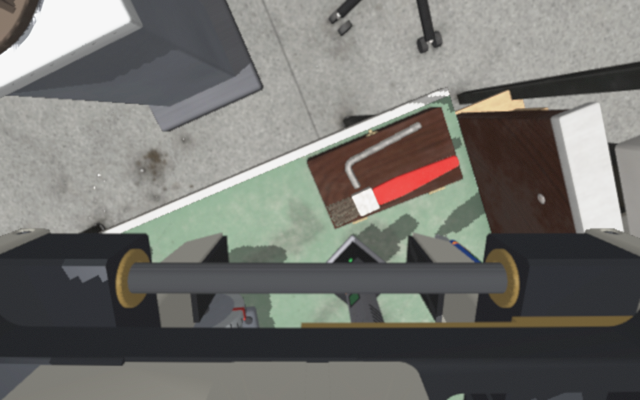

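The grey pen and dock are at (362,307) and (354,253), the wheel edge with some red at (240,314), and the fingers hide the lower half of the picture. I'll turn the hand and look down at the wheel.

jog_arm --motion '[[[-0.129, -0.042, -0.023, 0, 0, -1.2, 0], [-0.129, -0.042, -0.023, 0, 0, -1.2, 0], [-0.129, -0.042, -0.023, 0, 0, -1.2, 0], [-0.129, -0.042, -0.023, 0, 0, -1.2, 0], [-0.129, -0.042, -0.023, 0, 0, -1.2, 0], [-0.129, -0.042, -0.023, 0, 0, -1.2, 0], [-0.129, -0.042, -0.023, 0, 0, -1.2, 0], [-0.129, -0.042, -0.023, 0, 0, -1.2, 0], [-0.129, -0.042, -0.023, 0, 0, -1.2, 0], [-0.129, -0.042, -0.023, 0, 0, -1.2, 0]]]'

```text
clock: 2.57
position: [0.4827, 0.1932, 0.2495]
ee_rot: [1.249, -2.882, -0.0]
force: [-0.2, -0.1, 0.3]
width: 0.501
gripper_force: 0.0
```

jog_arm --motion '[[[0, 0, 0, 0, 0, -0.52, 0], [0, 0, 0, 0, 0, -0.52, 0], [0, 0, 0, 0, 0, -0.52, 0], [0, 0, 0, 0, 0, -0.52, 0], [0, 0, 0, 0, 0, -0.52, 0], [0, 0, 0, 0, 0, -0.52, 0]]]'

```text
clock: 3.07
position: [0.4828, 0.1929, 0.2496]
ee_rot: [1.937, -2.473, -0.0]
force: [-0.2, 0.1, 0.3]
width: 0.496
gripper_force: 0.0
```

```bash
python3 - <<'E'
from h import *
p,r=tool();k=K("wrist");w=get_image("wrist");save("w2",w);print(p,r.as_matrix().round(3).tolist(),observe()["joints"].round(2))
np.savez("w2.npz",K=k[0],d=k[1],T=k[2])
for n in["bench_centres","wheel_centre","spot","dock","pen"]:
    for q in silhouettes(n,"wrist")[:2]:
        ys,xs=np.where(q["mask"]);print(n,round(q["p"],2),np.round(q["pixel"]),xs.min(),xs.max(),ys.min(),ys.max())
E
```

```text
[0.48276241 0.19287964 0.24958564] [[-0.24, -0.971, -0.0], [-0.971, 0.24, 0.0], [-0.0, 0.0, -1.0]] [-0.45  0.25 -0.04  1.79  0.01  1.1   2.41]
wheel_centre 0.74 [226.  95.] 165 339 37 147
spot 0.71 [230.  93.] 164 339 36 147
spot 0.47 [84.  2.] 63 104 0 8
dock 0.65 [319. 236.] 288 347 209 261
pen 0.97 [321. 292.] 303 333 245 308
pen 0.57 [ 86. 307.] 84 90 301 312
```

View pics/w2.png

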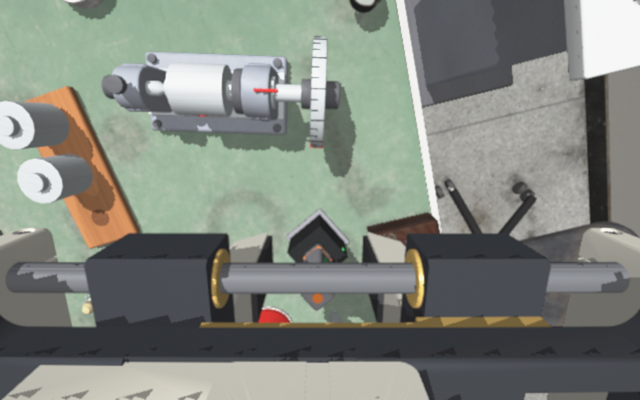

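```bash
python3 - <<'E'
from h import *
d=np.load("w2.npz");k=(d["K"],d["d"],d["T"])
m=silhouettes("wheel_centre","wrist")[0]["mask"]
P=lambda px,z:atz("wrist",px,z,k)
a,b=P((289,92),.080),P((152,87),.080)
print("shaft",a,b,"yaw",np.degrees(np.arctan2(*(a-b)[[1,0]])))
L,Rr=P((318,146),.075),P((320,38),.080);print("rim ends",L,Rr,(L+Rr)/2,np.linalg.norm(L-Rr), np.degrees(np.arctan2(*(L-Rr)[[1,0]])))
im=cv2.imread("pics/w2.png").astype(int)
mm=(im[...,2]>im[...,1]*1.4+15)&(im[...,2]>im[...,0]*1.4+15);mm[170:]=0
n,l,st,ce=cv2.connectedComponentsWithStats(mm.astype(np.uint8))
for i in range(1,n): print(st[i],ce[i])
print("pen top",P((317,298),.147),"dock", P((319,245),.055))
E
```

```text
shaft [0.48624205 0.09942261 0.08      ] [0.61100868 0.06355525 0.08      ] yaw 163.96134613368278
rim ends [0.47179184 0.15561535 0.075     ] [0.4465439  0.06081097 0.08      ] [0.45916787 0.10821316 0.0775    ] 0.09823609137987875 75.08733191472203
[254  88  24   5  79] [265.84810127  90.06329114]
[199 115   6   2   8] [201.75 115.25]
[310 145   2   2   3] [310.33333333 145.66666667]
pen top [0.50328819 0.27881285 0.147     ] dock [0.49788268 0.26642965 0.055     ]
```

jog_arm --motion '[[[0.03, 0, 0.05, -0.004, 0.3, 0.015, 0], [0.046, 0, 0.113, -0.009, 0.611, 0.028, 0], [0.046, 0, 0.113, -0.009, 0.611, 0.028, 0], [0.046, 0, 0.113, -0.009, 0.611, 0.028, 0], [0.046, 0, 0.113, -0.009, 0.611, 0.028, 0], [0.046, 0, 0.113, -0.009, 0.611, 0.028, 0], [0.046, 0, 0.113, -0.009, 0.611, 0.028, 0], [0.046, 0, 0.113, -0.009, 0.611, 0.028, 0]]]'

```text
clock: 4.08
position: [0.4722, 0.1473, 0.1368]
ee_rot: [1.581, -2.08, 0.498]
force: [0.2, -2.0, 0.5]
width: 0.504
gripper_force: 0.0
```

```bash
python3 - <<'E'
from h import *
p,r=tool();k=K("wrist");w=get_image("wrist");save("w3",w);print(p,r.as_matrix().round(3).tolist(),observe()["joints"].round(2))
np.savez("w3.npz",K=k[0],d=k[1],T=k[2])
m=silhouettes("wheel_centre","wrist")
for q in m[:2]:
        ys,xs=np.where(q["mask"]);print(round(q["p"],2),np.round(q["pixel"]),xs.min(),xs.max(),ys.min(),ys.max())
yb=np.array([-.9636,.2672,0]);xb=np.array([.2672,.9636,0]);z=np.array([0,0,1]);c=np.array([.460,.107,.075])
d=np.load("w2.npz");k2=(d["K"],d["d"],d["T"])
for t in np.arange(1.2,2,.1):
  u=np.cos(t)*z+np.sin(t)*xb
  print(round(t,1),proj("wrist",[c-.111*yb+.024*u,c+.05*u],k2).round(1).tolist())
print(proj("wrist",[c+.05*u+s*yb for u in[z,.707*z+.707*xb] for s in(-.006,.006)]).round(0).tolist())
E
```

```text
[0.47222153 0.14731888 0.13679229] [[-0.219, -0.964, -0.153], [-0.79, 0.267, -0.552], [0.573, -0.0, -0.82]] [-0.71  0.61  0.06  1.71  0.33  1.34  2.06]
0.84 [203. 213.] 115 346 144 261
1.2 [[200.7, 114.3], [316.4, 144.0]]
1.3 [[201.6, 115.1], [316.4, 145.2]]
1.4 [[202.4, 115.7], [316.4, 145.9]]
1.5 [[203.3, 116.0], [316.4, 146.1]]
1.6 [[204.1, 116.0], [316.4, 145.8]]
1.7 [[204.9, 115.8], [316.4, 145.0]]
1.8 [[205.6, 115.4], [316.4, 143.7]]
1.9 [[206.3, 114.7], [316.5, 142.0]]
[[308.0, 188.0], [328.0, 188.0], [308.0, 251.0], [328.0, 251.0]]
```

View pics/w3.png

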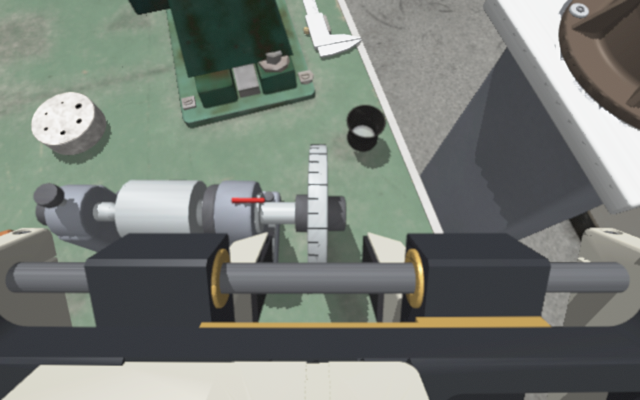

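The wheel stands centred between the fingers, columns 308–328, and its angle is about 1.5. I'll grip and swing it to the right.

jog_arm --motion '[[[0, 0, 0.025, 0, 0, 0, 0], [0, 0, 0.045, 0, 0, 0, 0], [0, 0, 0.045, 0, 0, 0, 0], [0, 0, 0.045, 0, 0, 0, 0.4], [0, 0, 0.045, 0, 0, 0, 1], [0, 0, 0.045, 0, 0, 0, 1], [0, 0, 0.045, 0, 0, 0, 1], [0, 0, 0.045, 0, 0, 0, 1], [0, 0, 0.045, 0, 0, 0, 1]]]' --force 30

```text
clock: 4.93
position: [0.4656, 0.1232, 0.1002]
ee_rot: [1.582, -2.079, 0.499]
force: [-1.6, 5.0, 4.4]
width: 0.124
gripper_force: 30.0
```

```bash
python3 - <<'E'
from h import *
s=observe();print(s["position"],s["force"],s["width"],s["gripper_force"],s["joints"].round(2))
r=.030
for t in np.arange(.12,.85,.12): print(t.round(2),(r*np.sin(t)).round(4),(r-r*np.cos(t)).round(4))
E
```

```text
[0.46558711 0.1231556  0.10019081] [-1.60080208  5.04699984  4.36632757] 0.12443298689472698 30.005749762058258 [-0.69  0.63  0.06  1.79  0.35  1.24  2.04]
0.12 0.0036 0.0002
0.24 0.0071 0.0009
0.36 0.0106 0.0019
0.48 0.0139 0.0034
0.6 0.0169 0.0052
0.72 0.0198 0.0074
0.84 0.0223 0.01
```

jog_arm --motion '[[[0.0036, 0, 0.0002, 0, -0.12, 0, 1], [0.0071, 0, 0.0009, 0, -0.24, 0, 1], [0.0106, 0, 0.0019, 0, -0.36, 0, 1], [0.0139, 0, 0.0034, 0, -0.48, 0, 1], [0.0169, 0, 0.0052, 0, -0.6, 0, 1], [0.0198, 0, 0.0074, 0, -0.72, 0, 1], [0.0223, 0, 0.01, 0, -0.84, 0, 1], [0.0223, 0, 0.01, 0, -0.84, 0, 1]]]'

```text
clock: 5.6
position: [0.4588, 0.0998, 0.1045]
ee_rot: [-1.802, 2.37, 0.184]
force: [2.6, 1.0, -12.7]
width: 0.128
gripper_force: 30.0
```

```bash
python3 - <<'E'
from h import *
s=observe();print(s["position"],s["force"],s["ft_torque"],s["width"],s["gripper_force"],s["joints"].round(2))
k=K("wrist");w=get_image("wrist");save("w4",w)
yb=np.array([-.9636,.2672,0]);xb=np.array([.2672,.9636,0]);z=np.array([0,0,1]);c=np.array([.460,.107,.075])
im=cv2.imread("pics/w4.png").astype(int)
mm=(im[...,2]>im[...,1]*1.4+15)&(im[...,2]>im[...,0]*1.4+15)
n,l,st,ce=cv2.connectedComponentsWithStats(mm.astype(np.uint8))
for i in range(1,n):
  if st[i][4]>5:print(st[i],ce[i].round(1))
for t in np.arange(.4,1.1,.1):
  u=np.cos(t)*z+np.sin(t)*xb
  print(round(t,1),proj("wrist",[c-.111*yb+.024*u,c+.05*u],k).round(1).tolist())
print(proj("wrist",[c-.04*yb+.026*z],k))
E
```

```text
[0.45879073 0.09981061 0.10447329] [  2.57841901   1.01647934 -12.74310114] [-0.69051805 -0.16143493 -0.24846516] 0.12782649640062863 29.987863898277283 [ 0.12  0.34 -0.37  2.13 -0.1   0.59  2.72]
[306 319  13   4  19] [310.4 321.5]
[324 320   4   3   7] [326.  321.4]
0.4 [[119.5, 267.6], [317.1, 312.9]]
0.5 [[121.4, 269.6], [317.1, 316.3]]
0.6 [[123.5, 271.1], [317.1, 318.5]]
0.7 [[125.7, 272.2], [317.1, 319.8]]
0.8 [[127.9, 272.9], [317.1, 320.0]]
0.9 [[130.1, 273.1], [317.1, 319.3]]
1.0 [[132.3, 272.9], [317.1, 317.7]]
[[242.47092447 258.10242024]]
```

View pics/w4.png

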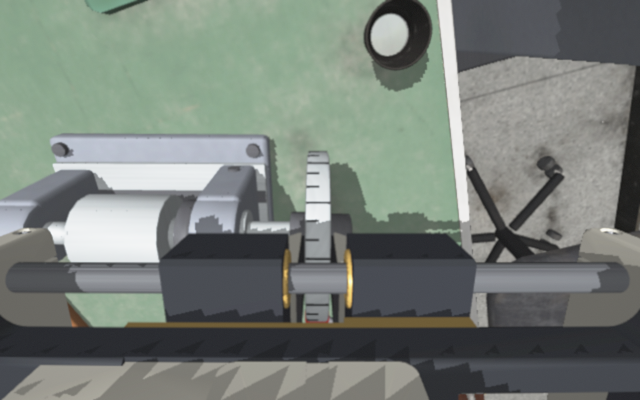

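jog_arm --motion '[[[0, 0, 0, 0, 0, 0, 0], [0, 0, 0, 0, 0, 0, 0], [0, 0, 0, 0, 0, 0, 0], [0, 0, -0.035, 0, 0, 0, 0], [0, 0, -0.07, 0, 0, 0, 0], [-0.03, 0, -0.1, 0, 0.06, 0, 0], [-0.07, 0, -0.09, 0, 0.18, 0, 0], [-0.117, 0, -0.072, 0, 0.235, 0, 0], [-0.117, 0, -0.072, 0, 0.235, 0, 0], [-0.117, 0, -0.072, 0, 0.235, 0, 0]]]'

```text
clock: 6.48
position: [0.4847, 0.207, 0.1965]
ee_rot: [1.901, -2.464, 0.027]
force: [-0.2, -0.1, 0.2]
width: 0.497
gripper_force: 0.0
```

```bash
cat >> h.py <<'E'
yb=np.array([-.9636,.2672,0]);xb=np.array([.2672,.9636,0]);zz=np.array([0,0,1]);c=np.array([.460,.107,.075])
def look(n,top=0):
    p,r=tool();k=K("wrist");w=get_image("wrist");save(n,w);print(p,r.as_matrix().round(3).tolist(),observe()["joints"].round(2))
    im=w.astype(int);mm=(im[...,0]>im[...,1]*1.4+15)&(im[...,0]>im[...,2]*1.4+15)
    m,l,st,ce=cv2.connectedComponentsWithStats(mm.astype(np.uint8))
    for i in range(1,m):
        if st[i][4]>3 and st[i][1]<230:print(st[i],ce[i].round(1))
    return k
E
python3 - <<'E'
from h import *
k=look("w5")
for t in np.arange(.4,1.1,.1):
  u=np.cos(t)*zz+np.sin(t)*xb
  print(round(t,1),proj("wrist",[c-.111*yb+.024*u,c+.05*u],k).round(1).tolist())
E
```

```text
[0.48474253 0.20698351 0.19646296] [[-0.253, -0.967, -0.013], [-0.967, 0.253, -0.032], [0.034, 0.004, -0.999]] [-0.17  0.36 -0.45  1.8   0.2   1.05  2.18]
[235  68  30   5 135] [250.1  69.9]
[160  83  15  14 150] [166.6  89.6]
[304 108  19   9 122] [313.1 112.5]
0.4 [[165.4, 83.2], [312.9, 96.1]]
0.5 [[166.3, 86.4], [312.9, 103.1]]
0.6 [[167.2, 89.5], [312.9, 109.7]]
0.7 [[168.2, 92.3], [312.8, 115.7]]
0.8 [[169.3, 94.9], [312.8, 121.0]]
0.9 [[170.5, 97.3], [312.8, 125.7]]
1.0 [[171.7, 99.4], [312.8, 129.7]]
```

View pics/w5.png

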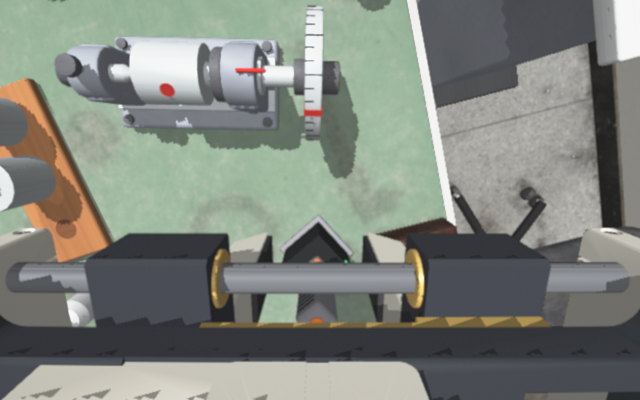

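The red spot is at (167,90), the stripe at (313,112) and the pointer at (250,70), so about 0.62 rad remains.

jog_arm --motion '[[[0.02, -0.001, 0.01, 0, 0.11, 0, 0], [0.045, -0.002, 0.035, 0, 0.23, 0, 0], [0.0685, -0.003, 0.0563, 0, 0.34, 0, 0], [0.0685, -0.003, 0.0563, 0, 0.417, 0, 0], [0.0685, -0.003, 0.0563, 0, 0.417, 0, 0], [0.078, -0.003, 0.078, 0, 0.417, 0, 0], [0.0867, -0.003, 0.0974, 0, 0.417, 0, 0], [0.0867, -0.003, 0.0974, 0, 0.417, 0, 0]]]'

```text
clock: 7.2
position: [0.4624, 0.1071, 0.1009]
ee_rot: [1.667, -2.187, 0.379]
force: [-1.0, -0.8, 0.1]
width: 0.504
gripper_force: 0.0
```

jog_arm --motion '[[[0, 0, 0, 0, 0, 0, 1], [0, 0, 0, 0, 0, 0, 1], [0, 0, 0, 0, 0, 0, 1], [0, 0, 0, 0, 0, 0, 1], [0, 0, 0, 0, 0, 0, 1]]]'

```text
clock: 7.62
position: [0.4644, 0.11, 0.1033]
ee_rot: [1.67, -2.19, 0.381]
force: [0.2, -0.7, -0.1]
width: 0.186
gripper_force: 0.1
```

```bash
python3 - <<'E'
from h import *
s=observe();p,r=tool();q=p-c;M=r.as_matrix();print(s["force"],s["width"],q@xb,q@yb,q[2],"ang",np.arctan2(q@xb,q[2]),"tilt",np.arctan2(-M[:,2]@xb,-M[2,2]),s["joints"].round(2))
v=M.T@(-q);print("axis in tool",v)
for t in (.12,.24,.36,.48,.6,.625): 
  print(t,(v-R.from_rotvec([0,-t,0]).apply(v)).round(4))
E
```

```text
[ 0.21797961 -0.74171072 -0.09193085] 0.186301128555046 0.004077380365486011 -0.0034302176513827686 0.028279703743880488 ang 0.14319365306592083 tilt 0.45254510401187664 [-0.34  0.56 -0.33  1.85  0.47  1.19  1.94]
axis in tool [-0.00870926  0.00334987  0.02722246]
0.12 [0.0032 0.     0.0012]
0.24 [0.0062 0.     0.0029]
0.36 [0.009  0.     0.0048]
0.48 [0.0116 0.     0.0071]
0.6 [0.0138 0.     0.0097]
0.625 [0.0143 0.     0.0102]
```

jog_arm --motion '[[[0, 0, 0, 0, 0, 0, 1], [0, 0, 0, 0, 0, 0, 1], [0, 0, 0, 0, 0, 0, 1], [0.0032, 0, 0.0012, 0, -0.12, 0, 1], [0.0062, 0, 0.0029, 0, -0.24, 0, 1], [0.009, 0, 0.0048, 0, -0.36, 0, 1], [0.0116, 0, 0.0071, 0, -0.48, 0, 1], [0.0138, 0, 0.0097, 0, -0.6, 0, 1], [0.0143, 0, 0.0102, 0, -0.625, 0, 1], [0.0143, 0, 0.0102, 0, -0.625, 0, 1]]]' --force 30

```text
clock: 8.45
position: [0.4566, 0.0922, 0.0993]
ee_rot: [-1.816, 2.392, 0.168]
force: [-7.3, 5.6, 1.5]
width: 0.129
gripper_force: 30.0
```

```bash
python3 - <<'E'
from h import *
s=observe();p,r=tool();q=p-c;M=r.as_matrix();print(s["force"],s["width"],s["gripper_force"],q@xb,q@yb,q[2],"tilt",np.arctan2(-M[:,2]@xb,-M[2,2]),s["joints"].round(2))
k=look("w6")
for t in np.arange(-.2,.3,.1):
  u=np.cos(t)*zz+np.sin(t)*xb
  print(round(t,1),proj("wrist",[c-.111*yb+.024*u,c+.05*u,c-.04*yb+.028*zz],k).round(1).tolist())
E
```

```text
[-7.32487058  5.57414296  1.50447475] 0.12898881692286704 30.009910762310028 -0.015189668539352906 -0.000663052488993031 0.024287409057689655 tilt -0.17382420923380507 [ 0.27  0.38 -0.57  2.12  0.09  0.61  2.54]
[0.45657997 0.09218489 0.09928741] [[-0.265, -0.963, 0.039], [-0.949, 0.268, 0.169], [-0.173, 0.008, -0.985]] [ 0.27  0.38 -0.57  2.12  0.09  0.62  2.54]
-0.2 [[108.8, 267.1], [317.3, 289.9], [240.9, 279.2]]
-0.1 [[109.6, 271.2], [317.3, 299.5], [240.9, 279.2]]
0.0 [[110.6, 275.0], [317.3, 308.3], [240.9, 279.2]]
0.1 [[111.9, 278.5], [317.3, 316.1], [240.9, 279.2]]
0.2 [[113.4, 281.6], [317.3, 322.8], [240.9, 279.2]]
```

jog_arm --motion '[[[0, 0, 0, 0, 0, 0, 0], [0, 0, 0, 0, 0, 0, 0], [0, 0, 0, 0, 0, 0, 0], [0, 0, -0.035, 0, 0, 0, 0], [0, 0, -0.07, 0, 0, 0, 0], [-0.03, 0, -0.1, 0, 0.06, 0, 0], [-0.07, 0, -0.09, 0, 0.13, 0, 0], [-0.121, 0, -0.08, 0, 0.174, 0, 0], [-0.121, 0, -0.08, 0, 0.174, 0, 0], [-0.121, 0, -0.08, 0, 0.174, 0, 0]]]'

```text
clock: 9.33
position: [0.4879, 0.2018, 0.1997]
ee_rot: [1.914, -2.49, -0.006]
force: [0.3, -0.6, 0.3]
width: 0.502
gripper_force: 0.0
```

jog_arm --motion '[[[0, 0, 0, 0, 0, 0, 0], [0, 0, 0, 0, 0, 0, 0], [0, 0, 0, 0, 0, 0, 0], [0, 0, 0, 0, 0, 0, 0]]]'

```text
clock: 9.67
position: [0.4879, 0.1928, 0.1991]
ee_rot: [1.898, -2.497, -0.001]
force: [0.0, 0.5, -0.3]
width: 0.503
gripper_force: 0.0
```

```bash
python3 - <<'E'
from h import *
k=look("w7")
for t in np.arange(-.2,.3,.1):
  u=np.cos(t)*zz+np.sin(t)*xb
  print(round(t,1),proj("wrist",[c-.111*yb+.024*u,c+.05*u,c-.04*yb+.028*zz],k).round(1).tolist())
im=cv2.imread("pics/w7.png");cv2.imwrite("pics/w7c.png",cv2.resize(im[0:150,40:360],(800,375),interpolation=cv2.INTER_CUBIC))
E
```

```text
[0.48790434 0.19284043 0.19908266] [[-0.268, -0.963, -0.005], [-0.963, 0.268, -0.002], [0.004, 0.004, -1.0]] [-0.03  0.37 -0.59  1.81  0.23  1.04  2.17]
[165  77  14  15 161] [171.1  84.2]
[312  76  20   9 148] [321.6  80. ]
[244  83  29   5 123] [258.4  85.3]
-0.2 [[171.4, 79.1], [321.2, 66.0], [266.2, 84.9]]
-0.1 [[171.5, 82.4], [321.2, 73.7], [266.2, 84.9]]
0.0 [[171.8, 85.8], [321.2, 81.6], [266.2, 84.9]]
0.1 [[172.2, 89.2], [321.2, 89.5], [266.2, 84.9]]
0.2 [[172.7, 92.6], [321.2, 97.2], [266.2, 84.9]]
```

View pics/w7c.png

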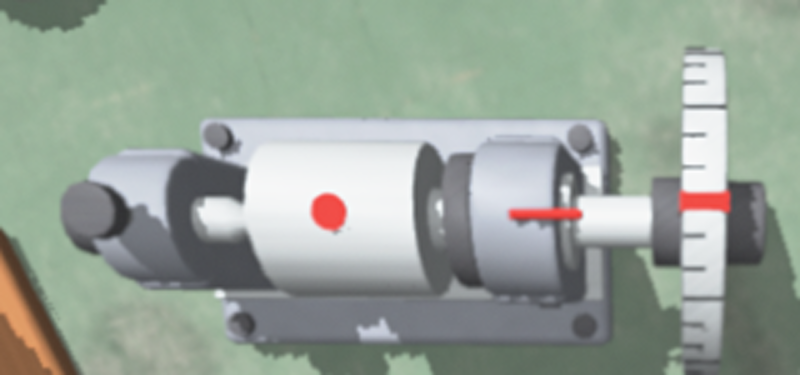

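Spot, pointer and stripe line up (171,84), (258,85), (321,80), so the spindle angle is about -0.03 and the wheel is released. Next I look at the pen.

jog_arm --motion '[[[0, 0, -0.03, 0, 0, 0.1, -0.3], [-0.04, -0.01, -0.05, 0, 0, 0.2, -0.3], [-0.135, -0.05, -0.05, 0, 0, 0.777, -0.3], [-0.135, -0.05, -0.05, 0, 0, 0.777, -0.3], [-0.135, -0.05, -0.05, 0, 0, 0.777, -0.3], [-0.135, -0.05, -0.05, 0, 0, 0.777, -0.3], [-0.135, -0.05, -0.05, 0, 0, 0.777, -0.3], [-0.135, -0.05, -0.05, 0, 0, 0.777, -0.3], [-0.135, -0.05, -0.05, 0, 0, 0.777, -0.3], [-0.135, -0.05, -0.05, 0, 0, 0.777, -0.3]]]'

```text
clock: 10.55
position: [0.5722, 0.3106, 0.2486]
ee_rot: [0.817, -3.028, 0.001]
force: [0.2, 0.2, -0.1]
width: 0.652
gripper_force: 0.0
```

jog_arm --motion '[[[0, 0, 0, 0, 0, 0, -0.3], [0, 0, 0, 0, 0, 0, -0.3], [0, 0, 0, 0, 0, 0, -0.3]]]'

```text
clock: 10.8
position: [0.5721, 0.3111, 0.2486]
ee_rot: [0.815, -3.029, 0.001]
force: [0.3, 0.3, -0.6]
width: 0.652
gripper_force: 0.0
```

```bash
python3 - <<'E'
from h import *
k=look("w8");np.savez("w8.npz",K=k[0],d=k[1],T=k[2])
for n in ["pen","dock"]:
  for q in silhouettes(n,"wrist")[:2]:
    ys,xs=np.where(q["mask"]);cn=max(cv2.findContours(q["mask"].astype(np.uint8),0,2)[0],key=len)
    print(n,round(q["p"],2),np.round(q["pixel"]),xs.min(),xs.max(),ys.min(),ys.max(),cv2.approxPolyDP(cn,4,True)[:,0].tolist())
print("blue",tri([ray("top",(206,222)),ray("scene",(222,162))]))
print(proj("wrist",[[.503,.272,.147],[.497,.266,.055]],k))
E
```

```text
[0.57207839 0.31105967 0.24860118] [[-0.865, -0.502, -0.005], [-0.502, 0.865, -0.002], [0.005, 0.001, -1.0]] [-0.32  0.5  -0.4   1.44  0.2   1.24  1.35]
[123   0   8   6  32] [125.9   2.2]
[ 80  48  12  12 115] [85.5 53.5]
[ 404   53   81   57 1786] [441.8  81.4]
[431 174   5   5   6] [432.7 175.7]
[437 174   5   4   6] [439.3 175. ]
[431 180   3   4   4] [431.8 181.5]
[439 180   3   4   4] [440.2 181.5]
[ 334  201   51   49 1825] [358.4 224.3]
pen 0.84 [424. 173.] 393 447 153 192 [[394, 157], [397, 174], [420, 190], [446, 189], [446, 165], [417, 154]]
pen 0.64 [329. 106.] 308 339 89 122 [[312, 90], [309, 118], [335, 121], [338, 93]]
dock 0.63 [320. 119.] 295 348 83 135 [[299, 83], [295, 131], [343, 134], [348, 87]]
blue [0.50443047 0.37979163 0.13590707]
[[316.75970234 101.78350804]
 [314.64722534  97.85361516]]
```

View pics/w8.png

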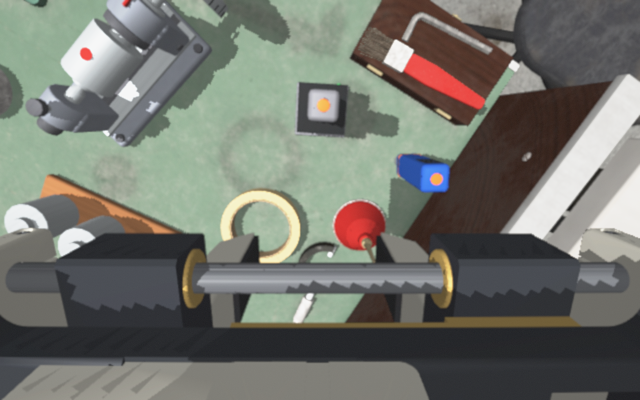

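Grey pen in its dock at (323,105), clear of the blue one at (425,173); dock sides are turned about 5° in the picture.

```bash
python3 - <<'E'
from h import *
d=np.load("w8.npz");k=(d["K"],d["d"],d["T"])
im=cv2.imread("pics/w8.png");hsv=cv2.cvtColor(im,cv2.COLOR_BGR2HSV)
m=((hsv[...,0]>8)&(hsv[...,0]<25)&(hsv[...,1]>130)).astype(np.uint8);m[:,:290]=0;m[:,360:]=0;m[:70]=0;m[140:]=0
ys,xs=np.where(m);print("orange",xs.mean(),ys.mean())
for px in [(323.5,105.5),(xs.mean(),ys.mean())]: print(px,atz("wrist",px,.147,k))
top=np.array([atz("wrist",q,.147,k) for q in [(312,90),(309,118),(335,121),(338,93)]]);print(np.linalg.norm(np.diff(top,axis=0),axis=1))
dk=np.array([atz("wrist",q,.055,k) for q in [(299,83),(295,131),(343,134),(348,87)]]);print(dk.mean(0),np.linalg.norm(np.diff(dk,axis=0),axis=1))
e=dk[3]-dk[0];print("edge yaw",np.degrees(np.arctan2(e[1],e[0])))
e=top[3]-top[0]+top[2]-top[1];print("pen edge yaw",np.degrees(np.arctan2(e[1],e[0])))
d=np.load("w2.npz");k2=(d["K"],d["d"],d["T"])
print("tri pen top w8+w2",tri([ray("wrist",(323.5,105.5),k),ray("wrist",(317,298),k2)]))
# spot from several views
print("spot w8",atz("wrist",(85.5,53.5),.099,k))
E
```

```text
orange 323.4070796460177 104.93805309734513
(323.5, 105.5) [0.50277881 0.27778734 0.147     ]
(np.float64(323.4070796460177), np.float64(104.93805309734513)) [0.5024599  0.27751896 0.147     ]
[0.02055791 0.02007811 0.02060422]
[0.50322606 0.27743381 0.055     ] [0.047795   0.05036722 0.04698479]
edge yaw 115.65538784195876
pen edge yaw 113.74809000424258
tri pen top w8+w2 [0.50293924 0.27776427 0.1488683 ]
spot w8 [0.56667924 0.07549243 0.099     ]
```

jog_arm --motion '[[[0.04, 0.003, 0, 0, 0, 0.09, -0.3], [0.076, 0.006, 0, 0, 0, 0.09, -0.3], [0.076, 0.006, 0, 0, 0, 0.09, -0.3], [0.076, 0.006, 0.02, 0, 0, 0.09, -0.3], [0.076, 0.006, 0.05, 0, 0, 0.09, -0.3], [0.076, 0.006, 0.08, 0, 0, 0.09, -0.3], [0.076, 0.006, 0.11, 0, 0, 0.09, -0.3], [0.076, 0.006, 0.14, 0, 0, 0.09, -0.3], [0.076, 0.006, 0.149, 0, 0, 0.09, -0.3], [0.076, 0.006, 0.149, 0, 0, 0.09, -0.3]]]'

```text
clock: 11.78
position: [0.5012, 0.2773, 0.0977]
ee_rot: [0.677, -3.058, 0.003]
force: [-0.2, -0.1, -0.4]
width: 0.654
gripper_force: 0.0
```

jog_arm --motion '[[[0, 0, 0, 0, 0, 0, -0.3], [0, 0, 0, 0, 0, 0, -0.3], [0, 0, 0, 0, 0, 0, -0.3]]]'

```text
clock: 12.03
position: [0.5036, 0.2791, 0.1018]
ee_rot: [0.678, -3.066, -0.001]
force: [0.1, 0.2, -0.4]
width: 0.654
gripper_force: 0.0
```

jog_arm --motion '[[[0, 0, 0, 0, 0, 0, 0.2], [0, 0, 0, 0, 0, 0, 0.5], [0, 0, 0, 0, 0, 0, 1], [0, 0, 0, 0, 0, 0, 1], [0, 0, 0, 0, 0, 0, 1], [0, 0, 0, 0, 0, 0, 1], [0, 0, 0, 0, 0, 0, 1], [0, 0, 0, 0, 0, 0, 1], [0, 0, 0, 0, 0, 0, 1], [0, 0, 0, 0, 0, 0, 1]]]' --force 25

```text
clock: 12.87
position: [0.5025, 0.2782, 0.0998]
ee_rot: [0.677, -3.063, 0.001]
force: [-0.6, 0.0, 1.9]
width: 0.26
gripper_force: 25.0
```

```bash
python3 - <<'E'
from h import *
s=observe();p,r=tool();print(p,r.as_matrix().round(3).tolist(),s["width"]*92,s["force"],s["ft_torque"],s["gripper_force"],s["joints"].round(2))
E
```

```text
[0.5025405  0.27817528 0.09984826] [[-0.907, -0.421, -0.005], [-0.421, 0.907, -0.002], [0.005, 0.0, -1.0]] 23.959973230491936 [-0.59106725  0.03264148  1.86532337] [-0.14835947  0.04064988 -0.0176212 ] 24.99653846025467 [-0.33  0.52 -0.37  1.81  0.24  0.86  1.19]
```

jog_arm --motion '[[[0, 0, -0.01, 0, 0, 0, 1], [0, 0, -0.03, 0, 0, 0, 1], [0, 0, -0.055, 0, 0, 0, 1], [0, 0, -0.085, 0, 0, 0, 1], [0, 0, -0.115, 0, 0, 0, 1], [0, 0, -0.14, 0, 0, 0, 1], [0, 0, -0.15, 0, 0, 0, 1], [0, 0, -0.15, 0, 0, 0, 1], [0, 0, -0.15, 0, 0, 0, 1]]]'

```text
clock: 13.62
position: [0.5031, 0.2784, 0.2494]
ee_rot: [0.677, -3.063, 0.001]
force: [-0.2, 0.2, -2.5]
width: 0.257
gripper_force: 25.0
```

jog_arm --motion '[[[0.001, -0.015, 0, 0, 0, -0.04, 1], [0.003, -0.04, 0, 0, 0, -0.12, 1], [0.005, -0.065, 0, 0, 0, -0.2, 1], [0.007, -0.09, 0, 0, 0, -0.28, 1], [0.009, -0.115, 0, 0, 0, -0.36, 1], [0.011, -0.145, 0, 0, 0, -0.44, 1], [0.013, -0.17, 0, 0, 0, -0.5, 1], [0.014, -0.183, 0, 0, 0, -0.5, 1], [0.014, -0.183, 0, 0, 0, -0.5, 1], [0.014, -0.183, 0, 0, 0, -0.5, 1]]]'

```text
clock: 14.45
position: [0.567, 0.1064, 0.2483]
ee_rot: [1.408, -2.8, -0.003]
force: [-1.0, 0.5, -1.1]
width: 0.262
gripper_force: 25.0
```

jog_arm --motion '[[[0, 0, 0, 0, 0, 0, 1], [0, 0, 0, 0, 0, 0, 1], [0, 0, 0, 0, 0, 0, 1], [0, 0, 0, 0, 0, 0, 1]]]'

```text
clock: 14.78
position: [0.5673, 0.1078, 0.2498]
ee_rot: [1.416, -2.799, -0.001]
force: [1.5, -0.3, -1.0]
width: 0.261
gripper_force: 25.0
```

```bash
python3 - <<'E'
from h import *
s=observe();print(s["force"],s["ft_torque"],s["width"]*92)
k=look("w9");np.savez("w9.npz",K=k[0],d=k[1],T=k[2])
p,r=tool()
tip=p+r.apply([0,0,.0928]);print("tip",tip,proj("wrist",[tip,c-.111*yb+.024*zz],k))
im=cv2.imread("pics/w9.png");cv2.imwrite("pics/w9c.png",cv2.resize(im[60:360,160:480],(640,600),interpolation=cv2.INTER_CUBIC))
a=get_image("scene");save("s9",a)
print(proj("scene",[tip,c-.111*yb+.024*zz]))
E
```

```text
[ 1.47878775 -0.27963432 -1.00583971] [ 0.06836265  0.06391052 -0.0087776 ] 24.018129961578932
[0.56734017 0.10780503 0.24984308] [[-0.593, -0.805, -0.005], [-0.805, 0.593, -0.002], [0.004, 0.003, -1.0]] [ 0.05  0.39 -0.45  1.63  0.18  1.18  2.06]
[408 116  19  10 103] [417.2 120.8]
[352 135  22  11  72] [362.3 139.8]
[291 159  11  10  90] [296.4 163.5]
[298 213   6   6  15] [300.5 214.8]
[331 213   5   4  11] [333.  214.2]
tip [0.56698761 0.10738496 0.15709331] [[315.60004195 204.78192769]
 [296.77608317 164.2696823 ]]
[[304.16355114 176.58174209]
 [312.15189612 199.90374589]]
```

View pics/w9c.png

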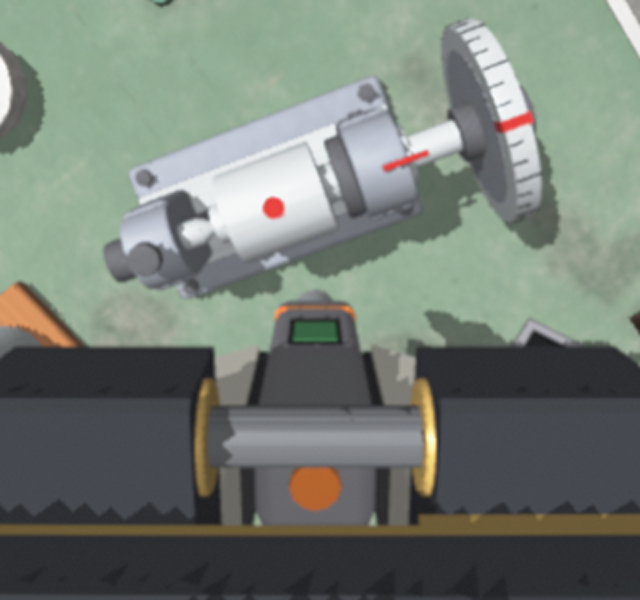

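```bash
python3 - <<'E'
from h import *
d=np.load("w9.npz");k=(d["K"],d["d"],d["T"])
d=np.load("w8.npz");k8=(d["K"],d["d"],d["T"])
a=ray("wrist",(296.4,163.5),k);b=ray("wrist",(85.5,53.5),k8)
print(atz("wrist",(296.4,163.5),.099,k),tri([a,b]))
a=cv2.imread("pics/s9.png");im=a.astype(int)[...,::-1]
mm=(im[...,0]>im[...,1]*1.4+15)&(im[...,0]>im[...,2]*1.4+15);ys,xs=np.where(mm[185:215,300:330]);
print("scene red",sorted(zip(xs+300,ys+185)))
p,r=tool();tip=p+r.apply([0,0,.0928]);S=atz("wrist",(296.4,163.5),.099,k)
print(p,tip,r.inv().apply(S-tip))
E
```

```text
[0.56680482 0.07655239 0.099     ] [0.56652544 0.07644216 0.10045089]
scene red [(np.int64(312), np.int64(200)), (np.int64(313), np.int64(200))]
[0.56750623 0.10729514 0.24990731] [0.56706671 0.10713808 0.15710849] [ 0.02453685 -0.01809471  0.05816075]
```

jog_arm --motion '[[[0.012, -0.009, 0, 0, 0, 0, 1], [0.0245, -0.018, 0, 0, 0, 0, 1], [0.0245, -0.018, 0.01, 0, 0, 0, 1], [0.0245, -0.018, 0.025, 0, 0, 0, 1], [0.0245, -0.018, 0.04, 0, 0, 0, 1], [0.0245, -0.018, 0.048, 0, 0, 0, 1], [0.0245, -0.018, 0.048, 0, 0, 0, 1], [0.0245, -0.018, 0.048, 0, 0, 0, 1], [0.0245, -0.018, 0.048, 0, 0, 0, 1], [0.0245, -0.018, 0.048, 0, 0, 0, 1]]]'

```text
clock: 15.72
position: [0.5679, 0.0765, 0.2028]
ee_rot: [1.414, -2.801, -0.0]
force: [0.3, 0.1, -1.9]
width: 0.256
gripper_force: 25.0
```

```bash
python3 - <<'E'
from h import *
k=look("w10");np.savez("w10.npz",K=k[0],d=k[1],T=k[2])
F=[];P=[]
for i in range(12):
    s=observe();F.append(s["force"]);P.append(s["position"]);get_image("top")
print("F",np.mean(F,0),np.std(F,0),"P",np.mean(P,0),np.std(P,0))
p,r=np.mean(P,0),tool()[1];tip=p+r.apply([0,0,.0928]);S=np.array([.5667,.0765,.099])
print("tip",tip,r.inv().apply(S-tip),proj("wrist",[tip,S],k))
im=cv2.imread("pics/w10.png");a=get_image("scene");save("s10",a);a=a[...,::-1]
A=cv2.resize(a[130:230,260:360],(400,600)[:1]*2,interpolation=cv2.INTER_CUBIC);B=cv2.resize(im[150:250,266:366],(400,400),interpolation=cv2.INTER_CUBIC)
cv2.imwrite("pics/w10c.png",np.hstack([A,B]))
E
```

```text
[0.56794312 0.07653202 0.20278722] [[-0.594, -0.805, -0.003], [-0.805, 0.594, -0.001], [0.003, 0.002, -1.0]] [ 0.09  0.42 -0.44  1.7   0.2   1.07  2.09]
[448 151  23  12 149] [459.3 156.9]
[381 170  26  11 108] [393.6 175. ]
[311 196  12  10 102] [316.7 200.6]
[299 213   5   4  12] [301.1 214.2]
[331 213   6   5  15] [333.7 214.5]
F [ 0.20146296  0.09117659 -0.9083901 ] [0.6123924  0.34595174 0.52015749] P [0.56753812 0.07624014 0.20219174] [1.66197565e-04 9.65291051e-05 2.84928871e-04]
tip [0.56709175 0.07608268 0.10939295] [-0.00014706  0.00053325  0.01039399] [[316.20183561 204.06713646]
 [316.90017675 200.99050482]]
```

View pics/w10c.png

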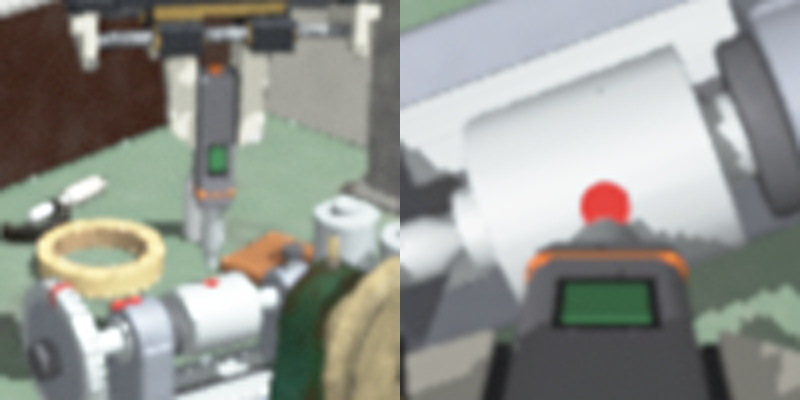

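Spot and pen tip coincide in both views, with the tip about 10 mm above. I'll descend slowly.

jog_arm --motion '[[[0, 0.0003, 0.003, 0, 0, 0, 1], [0, 0.0003, 0.006, 0, 0, 0, 1], [0, 0.0003, 0.008, 0, 0, 0, 1], [0, 0.0003, 0.01, 0, 0, 0, 1], [0, 0.0003, 0.0115, 0, 0, 0, 1], [0, 0.0003, 0.013, 0, 0, 0, 1], [0, 0.0003, 0.014, 0, 0, 0, 1], [0, 0.0003, 0.0144, 0, 0, 0, 1], [0, 0.0003, 0.0144, 0, 0, 0, 1], [0, 0.0003, 0.0144, 0, 0, 0, 1]]]'

```text
clock: 17.25
position: [0.567, 0.0764, 0.1876]
ee_rot: [1.414, -2.8, -0.001]
force: [-1.0, -0.1, 1.4]
width: 0.257
gripper_force: 25.0
```

```bash
cat > m.py <<'E'
from h import *
F=[];P=[]
for i in range(24):
    s=observe();F.append(s["force"]);P.append(s["position"]);get_image("wrist")
print("F",np.mean(F,0),np.std(F,0)/5,"P",np.mean(P,0),np.std(P,0)/5)
p,r=np.mean(P,0),tool()[1];tip=p+r.apply([0,0,.0928]);print("tip",tip,r.as_matrix()[:,2],s["clock"],s["width"]*92)
E
python3 m.py
```

```text
F [-1.27852487 -0.25425739  1.32804023] [0.07757725 0.07064562 0.06873272] P [0.56705847 0.07634731 0.18751683] [2.77302262e-06 3.17150841e-06 9.59903226e-06]
tip [0.56661056 0.07618594 0.09471805] [-0.00482662 -0.00173897 -0.99998684] 18.4 24.126798645306735
```

```bash
python3 -c "
from cell import *
print(sign_off())"
```

```text
the job is handed in; nothing more can be done
None
```

The job is handed in: the spot is up to about 0.03 rad off straight up and the wheel is released. The pen is held upright on the spot, still gripped, with the tip in by about 3.2 mm judging by force and 4.3 mm judging by position (4 mm asked); nothing else was touched as far as I could see.

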